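# Rock the seesaw gate of the grinding-ball sorter

### The job

Three white grinding balls are waiting in the low, orange end of the seesaw gate on the bench-top ball sorter. With a fingertip, push the blue shutter fully open by its paddle and press down the gate's raised end so that it rocks over its pivot and stays over, and all three balls feed down the other chute and come to rest in the blue tray. Do not touch or lift the balls, keep the orange shutter shut, and leave everything else on the bench where it is.

Things in the scene. Friction and masses are not known exactly. Their poses are not given: they have to be found in the camera images.
- sorter: bench-top ball sorter, fixed to the bench. Origin on the bench top, centred under the gate's pivot; its x axis points away from its front (where the yellow pads are), its y axis runs along the seesaw gate towards the orange side; the blue side is at -y. Base 120 x 210 mm; with chutes and trays it is 504 mm long along y. The pivot (a level axis along x) is 85 mm above the bench.
- gate (a joint): seesaw gate: a grey trough 180 mm long, 34 mm wide inside, open at both ends, floor 6 mm above the pivot axis, walls 18 mm high. Joint in rad: 0 = orange end fully down (as it starts), 0.2 = level, 0.4 = blue end fully down. Light friction holds it wherever it is left when empty; with the three balls in one end that end stays down. Rocking it takes about 1 to 2.5 N on the pad; once it is past level the balls roll to the blue end and carry it on.
- pad_blue (a point): centre of the top face of the yellow press pad in front of the gate's blue end (raised at the start, about 107 mm above the bench; 82 mm when that end is fully down). The pad is 46 mm (sorter x) by 36 mm (sorter y), 6 mm thick, stands 62 mm from the pivot along the gate, tilts with it, and is clear beneath. The trough wall (14 mm above the pad top) is 25 mm behind this point (sorter +x); the pad's front edge is 21 mm in front.
- pad_orange (a point): the same on the orange end (low at the start); not needed
- shutter_blue (a joint): blue shutter that closes the entrance of the blue chute, right beyond the gate's blue end. Joint in m: 0 = shut, 0.045 = fully open; it slides level along sorter +x (away from the front), resists with about 1.2 N of friction and stays where it is left. It may start up to 8 mm open, which is still too narrow for a ball.
- paddle_blue (a point): centre of the front (sorter -x) face of the blue shutter's upright push paddle; face 34 mm wide (sorter y), 36 mm tall (100 to 136 mm above the bench), paddle 6 mm thick; moves with the shutter. Below it the chute reaches at most 88 mm, the shutter plate beside it 107 mm. The space in front is free; the raised blue pad is 31 mm to its side, towards the middle (edge to edge).
- shutter_orange (a joint): the same shutter for the orange chute, shut (0); must stay shut
- tray_blue_in (a point): centre of the floor of the blue tray, which is 100 mm (sorter x) by 100 mm (sorter y) outside, 4 mm walls 40 mm high (raised to 70 mm along part of the front and back and to 81 mm at the outer end), floor 8 mm above the bench; axes as the sorter's
- ball1: white ceramic grinding ball, 26 mm diameter, 50 g nominal; origin at its centre; waits in the gate's low (orange) end, number 1 from that end
- ball2: white ceramic grinding ball, 26 mm diameter, 50 g nominal; origin at its centre; waits in the gate's low (orange) end, number 2 from that end
- ball3: white ceramic grinding ball, 26 mm diameter, 50 g nominal; origin at its centre; waits in the gate's low (orange) end, number 3 from that end
- jar: squat glass sample jar, 54 mm across, 75 mm tall, blue cap; origin centre of underside (leave alone)
- beaker: clear glass open beaker, 64 mm across, 85 mm tall; origin centre of underside (leave alone)
- vial: small amber vial with white cap, 25 mm across, 56 mm tall, standing in front of the sorter; origin centre of underside (leave alone)
- marker: white marker pen with a red cap, lying flat, about 127 mm long, 15 mm thick; origin underneath, along x (leave alone)
- reagent: white plastic reagent bottle, 68 mm across, 150 mm tall; origin centre of underside (leave alone)
- tip_box: red box of pipette tips, 85 x 120 x 67 mm; origin centre of underside (leave alone)

How it is judged:
By the outcome, as a careful person would: the job done as asked, in the order asked, and still so for the second after the job is handed in, with the robot touching nothing.
It also fails if it takes over 48 s, if anything falls off the work surface, if the arm or the gripper's body presses on something with over 40 N, if the wrist force passes 120 N, or if a joint passes its speed limit or range.

### The arm

A 6-joint arm with a two-finger parallel gripper is mounted at the origin on the work surface. World frame = base frame: x ahead of the robot, y to its left, z up, the work surface at z = 0. Lengths are in m, angles in rad, forces in N, time in s.
With the tool pointing down it reaches from about 0.35 to 0.975 m from the base axis. Payload 4.9 kg.
Tool frame: the origin (TCP) lies at the very end of the fingers, on their centre line; the grasp point (between the pads) lies 19 mm behind it; z points along the fingers, x is the direction in which the jaws open and shut, and the axes are right-handed (so a half turn about z gives the same grasp; the last joint's range is limited). The gripper opens to 85 mm and grips with 20 to 120 N. Pads are 22 mm wide; open, the fingers measure 114 mm over their backs; the gripper's body (76 mm by 85 mm) begins 54 mm behind the grasp point. The pads swing forward as they close: fully open they stand 13 mm farther back than shut.
Start: joints at [1.189, 0.053, 1.613, -0, 1.476, -0.119], TCP at [0.162, 0.604, 0.231] pointing down, gripper open.
Joint ranges: [-3.01, 3.01], [-1.01, 2.22], [0.06, 2.58], [-1.02, 4.17], [0.09, 2.62], [-3.14, 3.14]. Speed limits (rad/s): [2.57, 2.57, 3.14, 3.14, 3.14, 3.14].

### API

Orientations are given as a unit quaternion [w, x, y, z].
In Python, from plant import manip, imaging gives the robot as it stands.
- The arm moves only by the shell command python3 -m pendant 'ROWS'. ROWS is JSON, a list that holds one entry, the list of rows, each a list of 7 numbers: the turn, a rotation vector about the world's x, y, z in units of pi rad (1.0 is pi rad), then the shift along the world's x, y, z in units of 250 mm (1.0 is 250 mm), then the opening, from 0 (shut) to 1 (fully open). In form: [[[ax, ay, az, tx, ty, tz, claw], ...]]. A call has 1 to 20 rows; each row shifts and turns the commanded pose from where the row before left it; what a row does not reach is not made up. A row lasts 1/8 s, in which the tool goes at most 62.5 mm and 10.7 degrees, less where a joint would pass 70% of its speed; a pose out of reach is approached as far as the arm can. A call with a number of a shift or a turn outside -1 to 1 is refused whole. A call with a gripper value outside its range is refused whole. The fingers move at their own pace and stop on an object; the grip force is fixed at half the most. Time passes only in rows, so rows that do not move let the fingers close. It gives the time, the measured TCP pose, the force and the opening at its end, in the units of the state.
- manip.state(): the state, without advancing time (a new reading comes with each control period).
- imaging.grab_frame(name): name is "scene" or "top"; returns a dict with "frame" (384x512x3 uint8, blue, green, red), "mtx" (3x3 intrinsics, pixels), "k1" (the pictures are not rectified: a ray, as slopes to the right and down, at radius r is drawn at 1 + k1 r^2 times it, then the intrinsics apply), "world_to_cam" (4x4, takes a point from world to camera coordinates). Camera axes: x right, y down, z forward; pixel columns grow to the right and rows downward; lengths in m; the calibration is good to about 2 mm. A picture is of the moment at which its call begins. There is no depth.
- manip.job_done(): hands the job in, once; it reports no verdict.
The state is a dict: "time": time; "joint_pos": joint angles; "joint_vel": joint speeds; "joint_efforts": joint torques, N m; "tool_pos": TCP position; "tool_rot": TCP orientation; "contact_force": force on the tool from outside, world axes, zero at the start; "ft_torque": the same for the moment, N m; "gripper_width": opening from 0.0 (shut) to 1.0 (fully open).
Only numpy, scipy, OpenCV 4.12 (cv2) and the standard library are available. Lean on these libraries where they do the work, as an engineer would, in place of code of your own. Each camera call takes 0.05 s, during which the arm holds its last target. There are 200 camera calls.

## Working session

There is one attempt and no reset: what is moved stays moved. The work goes in short steps, Python scripts to look and compute and a shell command to move; the robot and the scene stay as the last step left them, time stands still between calls to the robot, and variables do not carry over. Pictures are saved under pics/ and viewed, about 8 in all and at most 12, crops included, and the job is handed in when it is done.

```bash
mkdir -p pics; cat > h.py <<'E'
import numpy as np, cv2
from plant import manip, imaging
def grab(n,save=None):
    f=imaging.grab_frame(n)
    if save: cv2.imwrite('pics/'+save,f['frame'])
    return f
def ray(f,u,v):
    m=np.array(f['mtx']);d=np.array([(u-m[0,2])/m[0,0],(v-m[1,2])/m[1,1]]);s=d.copy()
    for _ in range(30): s=d/(1+f['k1']*(s@s))
    T=np.array(f['world_to_cam']);R=T[:3,:3]
    return -R.T@T[:3,3], R.T@np.array([s[0],s[1],1])
def onz(f,u,v,z):
    o,d=ray(f,u,v); return o+d*(z-o[2])/d[2]
def proj(f,p):
    T=np.array(f['world_to_cam']);c=T[:3,:3]@np.array(p)+T[:3,3];s=c[:2]/c[2];s=s*(1+f['k1']*(s@s))
    m=np.array(f['mtx']);return np.array([m[0,0]*s[0]+m[0,2],m[1,1]*s[1]+m[1,2]])
E
python3 - <<'E'
from h import *
a=grab('scene');b=grab('top')
cv2.imwrite('pics/a.png',a['frame']);cv2.imwrite('pics/b.png',b['frame'])
for f in(a,b):
    print(np.linalg.inv(f['world_to_cam'])[:3,3])
    hsv=cv2.cvtColor(f['frame'],cv2.COLOR_BGR2HSV)
    for n,lo,hi in(('yel',(22,120,90),(35,255,255)),('blue',(95,120,60),(125,255,255)),('or',(8,150,90),(19,255,255))):
        m=cv2.inRange(hsv,lo,hi);k,_,st,c=cv2.connectedComponentsWithStats(m)
        for i in range(1,k):
            if st[i,4]>25: print(n,st[i].tolist(),c[i].round(1).tolist(),onz(f,*c[i],0.1).round(3).tolist())
print(manip.state())
E
```

```text
[ 1.17967121 -0.14879248  1.13383436]
yel [243, 174, 14, 11, 116] [249.5, 178.9] [0.522, 0.024, 0.1]
yel [210, 182, 15, 12, 129] [217.2, 187.5] [0.523, -0.093, 0.1]
yel [196, 286, 5, 6, 26] [197.8, 288.6] [0.849, -0.234, 0.1]
blue [57, 52, 8, 6, 27] [60.8, 54.6] [-0.424, -0.628, 0.1]
blue [37, 59, 8, 5, 28] [40.5, 60.7] [-0.413, -0.725, 0.1]
blue [504, 65, 8, 8, 27] [508.3, 68.5] [0.291, 1.337, 0.1]
blue [48, 76, 16, 20, 132] [55.8, 85.5] [-0.206, -0.648, 0.1]
blue [196, 196, 20, 12, 92] [203.8, 200.6] [0.56, -0.15, 0.1]
blue [0, 207, 23, 38, 445] [10.4, 225.6] [0.458, -0.806, 0.1]
blue [165, 207, 41, 38, 615] [183.3, 225.6] [0.632, -0.235, 0.1]
blue [273, 217, 16, 15, 173] [280.7, 224.1] [0.721, 0.07, 0.1]
or [275, 0, 38, 24, 744] [292.2, 10.0] [-0.403, 0.527, 0.1]
or [261, 161, 49, 42, 712] [291.2, 180.5] [0.572, 0.161, 0.1]
or [80, 205, 11, 10, 92] [85.4, 209.4] [0.472, -0.546, 0.1]
[0.4829779  0.02765469 1.37723555]
yel [283, 207, 14, 16, 175] [289.6, 214.5] [0.531, -0.093, 0.1]
yel [246, 213, 13, 16, 172] [251.8, 220.7] [0.514, 0.027, 0.1]
blue [228, 155, 15, 15, 174] [235.4, 16
[... 333 characters left out ...]
48, 0.1]
{'time': 0.1, 'joint_pos': array([ 1.18897913e+00,  5.33270230e-02,  1.61414505e+00,  2.74257230e-05,
        1.47597188e+00, -1.18993757e-01]), 'joint_vel': array([-0.00034075, -0.00192387, -0.00299503, -0.00031079, -0.00010881,
        0.00161938]), 'joint_efforts': array([-7.92788853e-06, -3.94899273e+01, -3.71365178e+01, -1.60283298e-04,
        3.88165368e-03,  1.58491673e-05]), 'tool_pos': array([0.16216207, 0.60302679, 0.23017046]), 'tool_rot': array([ 4.60184776e-04,  7.93665397e-01,  6.08353829e-01, -8.03268698e-04]), 'contact_force': array([-0.00974748, -0.27758129, -1.30123856]), 'ft_torque': array([0.02612228, 0.02305737, 0.03729339]), 'gripper_width': 1.001337440136071}
```

View pics/a.png

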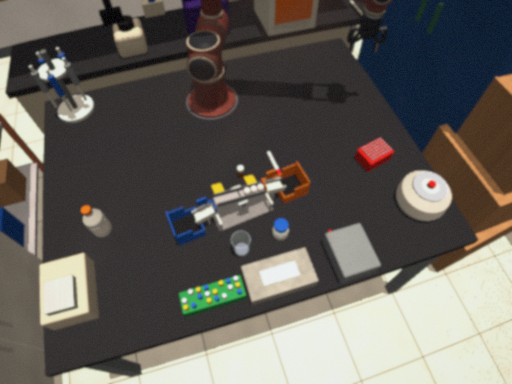

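View pics/b.png

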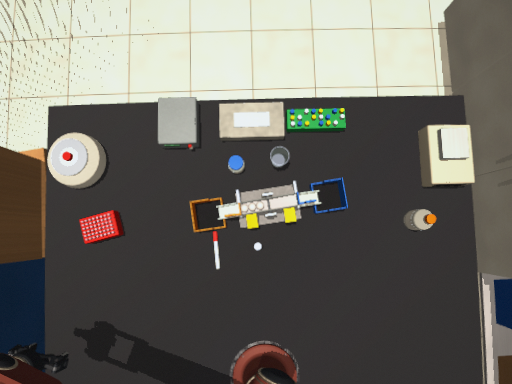

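```bash
python3 - <<'E'
from h import *
a=grab('scene');b=grab('top')
A=cv2.resize(a['frame'][150:250,160:315],None,fx=5,fy=5,interpolation=cv2.INTER_CUBIC)
B=cv2.resize(b['frame'][165:240,185:352],None,fx=4.7,fy=4.7,interpolation=cv2.INTER_CUBIC)
cv2.imwrite('pics/a2.png',A);cv2.imwrite('pics/b2.png',B)
def tri(p,q):
    o1,d1=ray(a,*p);o2,d2=ray(b,*q);t=np.linalg.lstsq(np.c_[d1,-d2],o2-o1,rcond=None)[0]
    x,y=o1+d1*t[0],o2+d2*t[1];return ((x+y)/2).round(4),np.linalg.norm(x-y).round(4)
print('padB',tri((217.2,187.5),(289.6,214.5)));print('padO',tri((249.5,178.9),(251.8,220.7)))
print('top',onz(b,289.6,214.5,.106),onz(b,251.8,220.7,.081)); print(proj(b,[.5,0,.1])-proj(b,[.5,.1,.1]))
print('vial',onz(b,258,246,.056))
E
```

```text
padB (array([ 0.5301, -0.0932,  0.1111]), np.float64(0.0014))
padO (array([0.5145, 0.0263, 0.0874]), np.float64(0.0016))
top [ 0.53039717 -0.09301248  0.106     ] [0.51482756 0.02704264 0.081     ]
[31.54661998 -0.87784083]
vial [0.43240401 0.00909187 0.056     ]
```

View pics/a2.png

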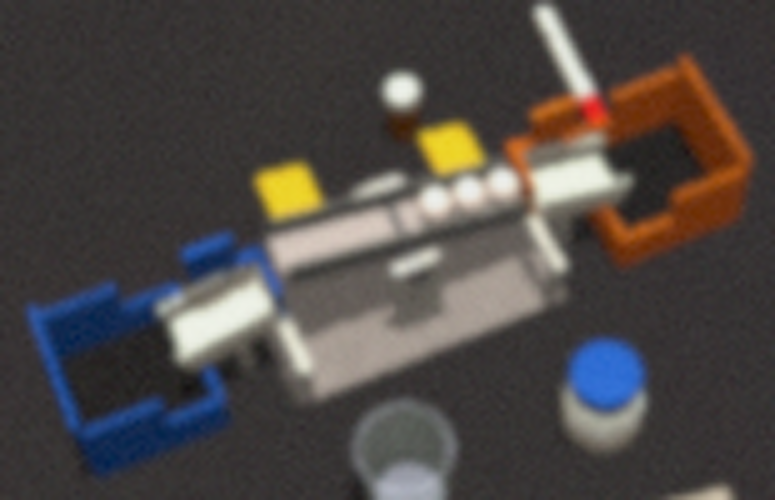

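View pics/b2.png

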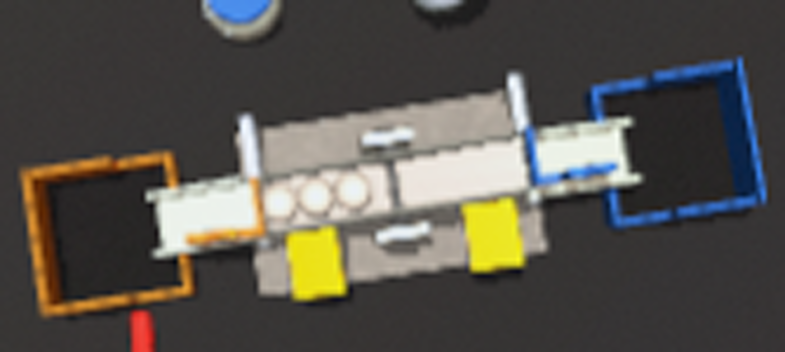

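The scene view shows the three balls in the orange end, the two yellow pads and the blue paddle at crop (208,252). In the top view the paddle's upper edge runs from (537,178) to (615,168), about 5 mm further back than the orange one. Next I compute the target positions.

```bash
python3 - <<'E'
from h import *
a=grab('scene');b=grab('top')
ex=np.array([.9917,.1288]);ey=np.array([-.1288,.9917]);pb=np.array([.5303,-.0931])
S=lambda p:((p[:2]-pb)@np.c_[ex,ey]*1000).round(1)
c=lambda u,v:(185+(u+.5)/4.7-.5,165+(v+.5)/4.7-.5)
for n,u,v in(('B left',545,177),('B right',612,168),('O left',190,240),('O right',255,233)):
    p=onz(b,*c(u,v),.136);print(n,p.round(4),S(p))
d=lambda u,v:(160+(u+.5)/5-.5,150+(v+.5)/5-.5)
for n,u,v in(('B scene topL',181,248),('B scene topR',232,233)):
    p=onz(a,*d(u,v),.136);print(n,p.round(4),S(p))
o1,r1=ray(a,*d(208,241));o2,r2=ray(b,*c(578,173));t=np.linalg.lstsq(np.c_[r1,-r2],o2-o1,rcond=None)[0];p=(o1+r1*t[0]+o2+r2*t[1])/2;print('tri',p,S(p))
E
```

```text
B left [ 0.5662 -0.1255  0.136 ] [ 31.4 -36.8]
B right [ 0.5709 -0.1701  0.136 ] [ 30.3 -81.6]
O left [0.5313 0.1092 0.136 ] [ 27.  200.5]
O right [0.5347 0.0664 0.136 ] [ 24.9 157.6]
B scene topL [ 0.5685 -0.1733  0.136 ] [ 27.5 -84.5]
B scene topR [ 0.5674 -0.1387  0.136 ] [ 30.9 -50. ]
tri [ 0.56772394 -0.15157211  0.13292303] [ 29.6 -62.8]
```

```bash
python3 -m pendant '[[[0,0,0.025,0.07,-0.16,0,0],[0,0,0.025,0.07,-0.16,0,0],[0,0,0.025,0.07,-0.16,0,0],[0,0,0.025,0.07,-0.16,0,0],[0,0,0.025,0.07,-0.16,0,0],[0,0,0,0.07,-0.16,0,0],[0,0,0,0.07,-0.16,0,0],[0,0,0,0.07,-0.16,0,0],[0,0,0,0.07,-0.16,0,0],[0,0,0,0.07,-0.16,0,0],[0,0,0,0.07,-0.16,0,0],[0,0,0,0.07,-0.16,0,0],[0,0,0,0.07,-0.16,0,0],[0,0,0,0.07,-0.16,0,0],[0,0,0,0.07,-0.16,0,0],[0,0,0,0.07,-0.16,0,0],[0,0,0,0.07,-0.16,0,0],[0,0,0,0.07,-0.16,0,0]]]'
```

```text
time: 2.55
tool_pos: [0.4778, -0.118, 0.2314]
tool_rot: [0.0, 0.66, 0.751, 0.0]
contact_force: [0.2, 0.9, 0.3]
gripper_width: -0.002
```

```bash
python3 -m pendant '[[[0,0,0,0.082,-0.086,0,0],[0,0,0,0.082,-0.086,0,0],[0,0,0,0,0,-0.115,0],[0,0,0,0,0,-0.115,0],[0,0,0,0,0,-0.115,0],[0,0,0,0,0,-0.115,0],[0,0,0,0,0,0,0],[0,0,0,0,0,0,0]]]'
python3 - <<'E'
from h import *
a=grab('scene');b=grab('top')
A=cv2.resize(a['frame'][165:245,160:260],None,fx=6,fy=6,interpolation=cv2.INTER_CUBIC)[:,:560]
B=cv2.resize(b['frame'][165:240,270:352],None,fx=6,fy=6,interpolation=cv2.INTER_CUBIC)[:,:235+0]
B=cv2.resize(b['frame'][175:235,275:345],None,fx=3.4,fy=8,interpolation=cv2.INTER_CUBIC)[:480]
cv2.imwrite('pics/c.png',np.hstack([A,B]))
E
```

```text
time: 3.55
tool_pos: [0.519, -0.1598, 0.1175]
tool_rot: [0.001, 0.66, 0.752, 0.0]
contact_force: [0.2, 0.1, 1.3]
gripper_width: -0.001
```

View pics/c.png

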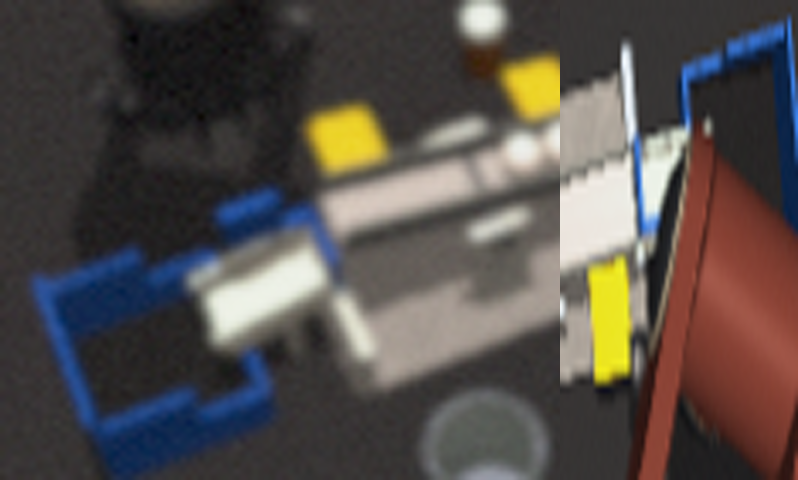

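The dark gripper stands in front of the blue paddle (crop 245,205) and clear of the yellow pad. I push next, gently at first.

```bash
python3 -m pendant '[[[0,0,0,0.04,0.005,0,0],[0,0,0,0.04,0.005,0,0],[0,0,0,0.04,0.005,0,0],[0,0,0,0.02,0.0025,0,0],[0,0,0,0.02,0.0025,0,0],[0,0,0,0.02,0.0025,0,0],[0,0,0,0,0,0,0]]]'
python3 -m pendant '[[[0,0,0,0.02,0.0025,0,0],[0,0,0,0.02,0.0025,0,0],[0,0,0,0.02,0.0025,0,0],[0,0,0,0.02,0.0025,0,0],[0,0,0,0,0,0,0]]]'
```

```text
time: 4.53
tool_pos: [0.5636, -0.1538, 0.1162]
tool_rot: [-0.0, 0.66, 0.752, 0.0]
contact_force: [-0.3, -0.3, -0.4]
gripper_width: 0.0
time: 5.15
tool_pos: [0.584, -0.1513, 0.1164]
tool_rot: [0.0, 0.66, 0.752, 0.0]
contact_force: [0.1, 0.5, 1.4]
gripper_width: -0.001
```

```bash
python3 -m pendant '[[[0,0,0,0.012,0.0015,0,0],[0,0,0,0.012,0.0015,0,0],[0,0,0,0,0,0,0]]]'
python3 - <<'E'
from h import *
a=grab('scene')
cv2.imwrite('pics/d.png',cv2.resize(a['frame'][165:245,160:260],None,fx=6,fy=6,interpolation=cv2.INTER_CUBIC))
E
```

```text
time: 5.52
tool_pos: [0.5898, -0.1506, 0.1164]
tool_rot: [0.0, 0.66, 0.752, 0.0]
contact_force: [-0.1, 0.1, 0.2]
gripper_width: 0.004
```

View pics/d.png

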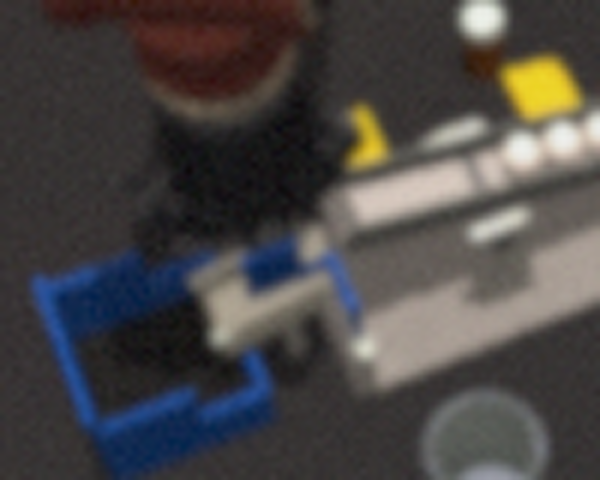

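The paddle has moved well back, to crop (272,265). I continue in small steps until it hits the stop.

```bash
python3 -m pendant '[[[0,0,0,0.012,0.0015,0,0],[0,0,0,0,0,0,0]]]'; python3 -m pendant '[[[0,0,0,0.012,0.0015,0,0],[0,0,0,0,0,0,0]]]';python3 -m pendant '[[[0,0,0,0.008,0.001,0,0],[0,0,0,0,0,0,0]]]'
```

```text
time: 5.82
tool_pos: [0.5926, -0.1502, 0.1164]
tool_rot: [0.0, 0.66, 0.752, 0.0]
contact_force: [-0.0, 0.2, 0.2]
gripper_width: -0.003
time: 6.08
tool_pos: [0.5956, -0.1498, 0.1163]
tool_rot: [0.0, 0.66, 0.752, 0.0]
contact_force: [0.5, -0.5, 0.1]
gripper_width: 0.004
time: 6.32
tool_pos: [0.5975, -0.1496, 0.1163]
tool_rot: [0.0, 0.66, 0.752, 0.0]
contact_force: [-0.7, 0.0, -0.1]
gripper_width: -0.0
```

```bash
for i in 1; do python3 -m pendant '[[[0,0,0,0.008,0.001,0,0],[0,0,0,0,0,0,0]]]'; done; python3 -m pendant '[[[0,0,0,0.008,0.001,0,0],[0,0,0,0,0,0,0]]]'; python3 -m pendant '[[[0,0,0,0.008,0.001,0,0],[0,0,0,0,0,0,0]]]'
```

```text
time: 6.58
tool_pos: [0.5983, -0.1495, 0.1163]
tool_rot: [-0.001, 0.66, 0.752, -0.001]
contact_force: [-5.4, -0.2, 2.7]
gripper_width: -0.001
time: 6.82
tool_pos: [0.5985, -0.1495, 0.1162]
tool_rot: [-0.003, 0.66, 0.752, -0.003]
contact_force: [-13.0, -0.4, 7.0]
gripper_width: 0.001
time: 7.08
tool_pos: [0.5986, -0.1495, 0.1162]
tool_rot: [-0.005, 0.66, 0.752, -0.005]
contact_force: [-20.5, -1.2, 10.9]
gripper_width: -0.003
```

The shutter is against its stop: contact force 20 N and no further travel. I back off, lift and move over the pad.

```bash
python3 -m pendant '[[[0,0,0,-0.04,-0.005,0,0],[0,0,0,-0.08,-0.01,0,0],[0,0,0,-0.08,-0.01,0,0],[0,0,0,-0.1,-0.015,0,0],[0,0,0,0,0,0.12,0],[0,0,0,0,0,0.12,0],[0,0,0,0,0.11,0,0],[0,0,0,0,0.11,0,0],[0,0,0,0,0,0,0],[0,0,0,0,0,0,0]]]'
python3 - <<'E'
from h import *
b=grab('top')
a=grab('scene')
cv2.imwrite('pics/e.png',cv2.resize(a['frame'][165:245,160:260],None,fx=6,fy=6,interpolation=cv2.INTER_CUBIC))
E
```

```text
time: 8.32
tool_pos: [0.5285, -0.1042, 0.1763]
tool_rot: [0.0, 0.66, 0.752, 0.0]
contact_force: [-0.3, 0.6, 0.4]
gripper_width: 0.0
```

View pics/e.png

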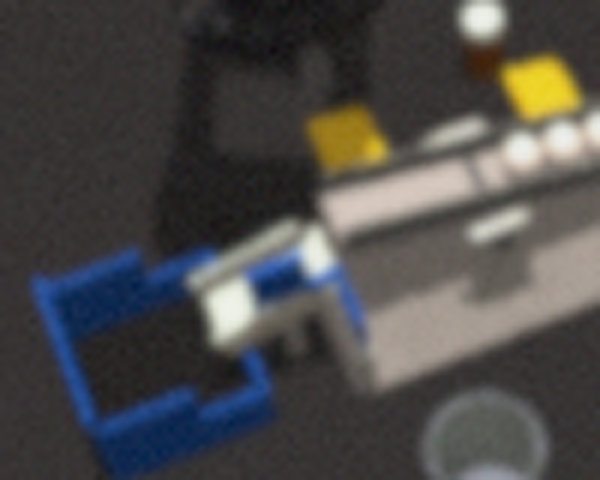

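The blue shutter plate has moved back past the chute's far side (crop 350,310), so the entrance is open, and the balls are still in place. I press the pad next.

```bash
python3 -m pendant '[[[0,0,0,-0.01,0.042,0,0],[0,0,0,0,0,-0.12,0],[0,0,0,0,0,-0.12,0],[0,0,0,0,0,0,0],[0,0,0,0,0,0,0]]]'; python3 -m pendant '[[[0,0,0,0,0,-0.016,0],[0,0,0,0,0,-0.016,0],[0,0,0,0,0,-0.016,0],[0,0,0,0,0,0,0]]]'; python3 -m pendant '[[[0,0,0,0,0,-0.016,0],[0,0,0,0,0,-0.016,0],[0,0,0,0,0,0,0]]]'
```

```text
time: 9.05
tool_pos: [0.5264, -0.0934, 0.1174]
tool_rot: [0.001, 0.66, 0.751, 0.0]
contact_force: [-0.3, -0.6, 0.3]
gripper_width: -0.0
time: 9.55
tool_pos: [0.526, -0.0934, 0.1043]
tool_rot: [0.0, 0.66, 0.751, 0.0]
contact_force: [1.1, -0.3, 1.7]
gripper_width: -0.003
time: 9.93
tool_pos: [0.5255, -0.0932, 0.0957]
tool_rot: [-0.0, 0.66, 0.752, -0.0]
contact_force: [0.9, -0.8, 1.4]
gripper_width: 0.001
```

```bash
python3 -m pendant '[[[0,0,0,0,0,-0.016,0],[0,0,0,0,0,-0.016,0],[0,0,0,0,0,0,0],[0,0,0,0,0,0,0],[0,0,0,0,0,0,0],[0,0,0,0,0,0,0]]]'
python3 - <<'E'
from h import *
a=grab('scene')
cv2.imwrite('pics/f.png',cv2.resize(a['frame'][155:245,160:270],None,fx=6,fy=6,interpolation=cv2.INTER_CUBIC))
E
```

```text
time: 10.68
tool_pos: [0.5258, -0.0931, 0.0882]
tool_rot: [-0.0, 0.66, 0.752, 0.0]
contact_force: [0.2, -0.6, -0.2]
gripper_width: 0.001
```

View pics/f.png

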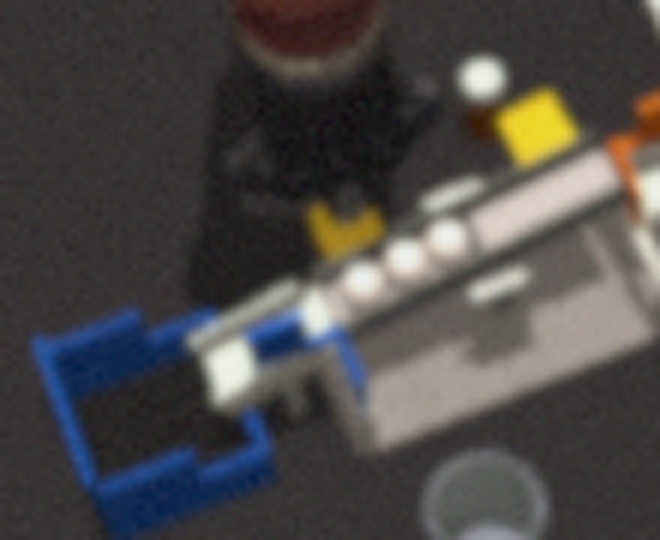

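The gate is past level and the balls are rolling toward the blue end (crop 360–450, 240–280). I wait for them, then retract straight up.

```bash
python3 -m pendant '[[[0,0,0,0,0,0,0],[0,0,0,0,0,0,0],[0,0,0,0,0,0,0],[0,0,0,0,0,0,0],[0,0,0,0,0,0,0],[0,0,0,0,0,0,0],[0,0,0,0,0,0,0],[0,0,0,0,0,0,0]]]'
python3 -m pendant '[[[0,0,0,0,0,0.04,0],[0,0,0,0,0,0.1,0],[0,0,0,0,0,0.15,0],[0,0,0,0,0,0.2,0],[0,0,0,-0.15,0.2,0.05,0],[0,0,0,-0.15,0.2,0,0],[0,0,0,-0.15,0.2,0,0],[0,0,0,0,0.2,0,0],[0,0,0,0,0.2,0,0],[0,0,0,0,0.2,0,0],[0,0,0,0,0.2,0,0],[0,0,0,0,0,0,0],[0,0,0,0,0,0,0],[0,0,0,0,0,0,0],[0,0,0,0,0,0,0],[0,0,0,0,0,0,0]]]'
python3 - <<'E'
from h import *
a=grab('scene');b=grab('top')
A=cv2.resize(a['frame'][155:245,160:315],None,fx=4,fy=4,interpolation=cv2.INTER_CUBIC)[:290]
B=cv2.resize(b['frame'][165:235,190:345],None,fx=4,fy=4,interpolation=cv2.INTER_CUBIC)
cv2.imwrite('pics/g.png',np.vstack([A,B]))
E
```

```text
time: 11.72
tool_pos: [0.5259, -0.0934, 0.0883]
tool_rot: [0.0, 0.66, 0.752, 0.0]
contact_force: [0.2, -0.2, -0.2]
gripper_width: 0.001
time: 13.72
tool_pos: [0.4143, 0.2551, 0.2231]
tool_rot: [0.0, 0.66, 0.751, 0.0]
contact_force: [-0.8, 0.3, -0.0]
gripper_width: -0.001
```

View pics/g.png

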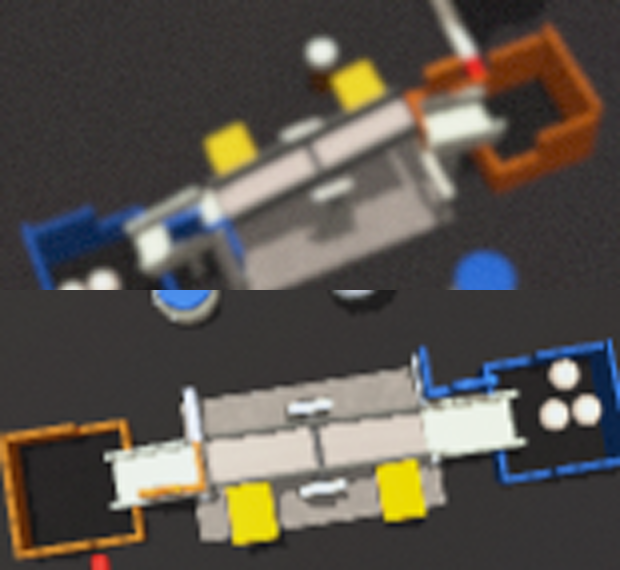

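The top view shows all three balls in the blue tray (crop 565,375; 553,415; 588,410), the gate over, the orange shutter shut, and the vial and marker in place. I let it settle for a second, confirm nothing moves, and hand in.

```bash
python3 - <<'E'
from h import *
grab('top','t1.png')
E
python3 -m pendant '[[[0,0,0,0,0,0,0],[0,0,0,0,0,0,0],[0,0,0,0,0,0,0],[0,0,0,0,0,0,0],[0,0,0,0,0,0,0],[0,0,0,0,0,0,0],[0,0,0,0,0,0,0],[0,0,0,0,0,0,0]]]'
python3 - <<'E'
from h import *
f0=cv2.imread('pics/t1.png');f1=grab('top')['frame'];b0=cv2.imread('pics/b.png')
for f in(f0,f1):
    m=cv2.inRange(f[178:216,312:348],(150,150,150),(255,255,255));k,_,s,c=cv2.connectedComponentsWithStats(m);print([(s[i,4],c[i].round(2).tolist()) for i in range(1,k) if s[i,4]>8])
d=cv2.absdiff(cv2.GaussianBlur(f0,(5,5),0),cv2.GaussianBlur(f1,(5,5),0));print('move',d[100:270,60:440].max())
d=cv2.absdiff(cv2.GaussianBlur(b0,(5,5),0),cv2.GaussianBlur(f1,(5,5),0)).max(2)
for n,r in dict(vial=(238,254,250,266),marker=(228,272,208,224),jar=(150,175,224,248),beaker=(144,170,266,292),reagent=(205,232,400,440),tips=(208,245,76,124),orange=(195,235,188,222)).items(): print(n,d[r[0]:r[1],r[2]:r[3]].max())
manip.job_done()
E
```

```text
time: 14.88
tool_pos: [0.4141, 0.2557, 0.2231]
tool_rot: [0.0, 0.66, 0.752, 0.0]
contact_force: [-0.1, 0.6, -0.2]
gripper_width: -0.004
[(np.int32(35), [18.66, 7.4]), (np.int32(91), [2.87, 19.58]), (np.int32(35), [16.23, 17.57]), (np.int32(34), [24.29, 16.5])]
[(np.int32(35), [18.66, 7.4]), (np.int32(91), [2.87, 19.58]), (np.int32(35), [16.23, 17.57]), (np.int32(34), [24.29, 16.5])]
move 19
vial 1
marker 87
jar 1
beaker 1
reagent 2
tips 2
orange 2
the job is handed in; nothing more can be done
```

```bash
python3 - <<'E'
import cv2,numpy as np
a=cv2.imread('pics/b.png');b=cv2.imread('pics/t1.png')
cv2.imwrite('pics/m.png',np.hstack([cv2.resize(x[190:290,150:250],None,fx=4,fy=4) for x in(a,b)]))
E
```

```text
(no output)
```

View pics/m.png

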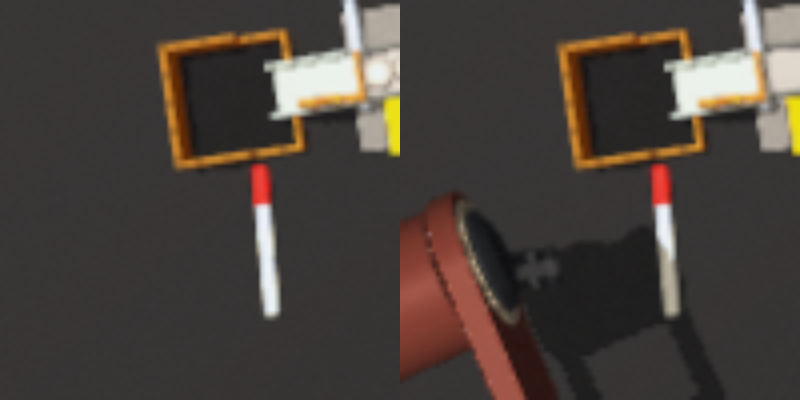

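The job is done and handed in at about 15 s: all three balls are at rest in the blue tray. I pushed the blue shutter to its stop with the closed fingertip. I then pressed the blue pad until the gate rocked past level and the balls rolled through, and moved the arm clear.

**Last checks**
- **Balls:** their positions were identical in two top views a second apart.
- **Gate and shutters:** the gate stayed over. The orange shutter area looked unchanged from the start.
- **Other items:** the vial, jar, beaker, reagent bottle and tip box were unchanged from the start.
- **Marker:** its comparison flagged a change. A before/after view, made after hand-in from saved pictures, shows the marker in the same place with only the arm's shadow across it.
- **Top-view comparison:** two final top views a second apart showed a small brightness difference (19 of 255) somewhere in the work area. I did not trace its cause.
- **Force:** the highest reading I saw was about 23 N on the fingertip, when the shutter reached its stop.

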